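# Prove the bench's emergency stop and reset it

### The job

Test the workbench's emergency stop: press the red mushroom button straight down until it latches in, then push its ear round clockwise until the latch lets go and the button pops back up by itself. Once it is up again, press the green reset button fully in and let it come back out. Use light pushes of the fingertips only, and leave the tools and other loose things on the bench where they are.

Things in the scene. Friction and masses are not known exactly. Their poses are not given: they have to be found in the camera images.
- stop_station: Emergency stop station, fixed to the bench: a yellow box 110 x 110 mm and 58 mm high with a red mushroom button on top, its axis upright through the box's centre. Origin at the centre of the box's underside, z up. As it stands out, the red head's underside is 82 mm and its crown 104 mm above the bench. A black collar 42 mm across and 6 mm high surrounds the stem on top of the box.
- stop_top (a point): Crown (centre of the top) of the red mushroom head: a dome 54 mm across and 22 mm thick. A red bar 12 mm wide, 84 mm long and 14 mm high runs across the head through its axis and sticks out of the dome on both sides as two ears, each reaching 42 mm from the axis; the bar's top is 4 mm and its underside 18 mm below the crown. The point moves and turns with the head: its z is up, its y runs along the bar towards the ear of point stop_ear. Press here, straight down.
- stop_ear (a point): Middle of the height of one ear of the red head, on the bar's centre line, 36 mm from the head's axis (along the head's own +y) and 11 mm below the crown; moves and turns with the head. At the start this ear is on the robot's left side of the head (+y, turned by the station's yaw). To turn the head clockwise this ear is pushed away from the robot, along the head's own +x; the opposite ear, the same distance on the other side of the axis, goes the other way.
- stop_push (a joint): How far the red head is pressed in, in m: 0 fully out, hard stop at 0.0125. A spring pushes it out with 3 to 6 N and a catch adds up to 5 N on the way in (more in a fast press); the catch holds the head once it has been pressed past about 0.011, and it then rests at about 0.010 when let go. Pressed less, it springs back out.
- stop_twist (a joint): How far the red head is turned clockwise seen from above, in rad: 0 at rest, stop at 0.9. A light spring turns it back to 0 when let go (about 0.025 N m at 0, 0.07 N m at 0.6). Turning a latched head past about 0.4 (0.3 to 0.5) frees the catch, and the head springs up by itself if nothing holds it down.
- reset_box: Reset box, fixed to the bench: a grey box 80 x 80 mm and 50 mm high with one green push button in its centre. Origin at the centre of the box's underside, z up. It stands to the left or the right of the stop station.
- reset_top (a point): Centre of the top of the green reset button, 32 mm across, in a black collar 48 mm across; the green top is 72 mm above the bench and 10 mm above the black collar when out; moves with the button. Press straight down.
- reset (a joint): How far the green button is pressed in, in m: 0 out, hard stop at 0.006. Needs about 6 N; springs back when let go.
- glue: Small red bottle, 40 mm across, 85 mm high, standing loose; origin at the centre of its underside. Leave alone.
- tape: Roll of green tape, 64 mm across, 20 mm high, lying flat; origin at the centre of its underside. Leave alone.
- driver: Orange screwdriver, 190 mm long, lying on the bench along its own x. Leave alone.
- pliers: Orange-handled pliers, about 165 mm long and 70 mm wide, lying flat along its own x, about 15 mm high. Leave alone.
- meter: Yellow hand-held meter, 150 x 75 mm, 41 mm high with its dial, lying flat; origin at the centre of its underside. Leave alone.
- wrench: Steel wrench, 180 mm long, lying flat along its own x. Leave alone.
- tray: Blue parts tray, 130 x 90 mm, 30 mm high; origin at the centre of its underside. Leave alone.

How it is judged:
By the outcome, as a careful person would: the job done as asked, in the order asked, and still so for the second after the job is handed in, with the robot touching nothing.
It also fails if it takes over 48 s, if anything falls off the work surface, if the arm or the gripper's body presses on something with over 40 N, if the wrist force passes 120 N, or if a joint passes its speed limit or range.

### The arm

A 6-joint arm with a two-finger parallel gripper is mounted at the origin on the work surface. World frame = base frame: x ahead of the robot, y to its left, z up, the work surface at z = 0. Lengths are in m, angles in rad, forces in N, time in s.
With the tool pointing down it reaches from about 0.375 to 0.9 m from the base axis. Payload 3.1 kg.
Tool frame: the origin (TCP) lies midway between the tips of the shut fingers; the grasp point (between the pads) lies 19 mm behind it (manip.grip_point_offset is the distance from the TCP to the grasp point, in m); z points along the fingers, y is the line along which they close (so a half turn about z gives the same grasp; the last joint's range is limited). The gripper opens to 87 mm and grips with 3 to 60 N. Pads are 19 mm wide; open, the fingers measure 117 mm over their backs; the gripper's body (75 mm by 190 mm) begins 51 mm behind the grasp point.
Start: joints at [-1.508, 0.527, 1.433, -0, 1.181, -0.178], TCP at [0.15, -0.607, 0.223] pointing down, gripper open.
Joint ranges: [-3.08, 3.08], [-0.75, 2.2], [0.22, 2.44], [-1.43, 4.57], [0, 2.65], [-2.85, 2.85]. Speed limits (rad/s): [2.79, 2.79, 3.14, 3.14, 3.14, 3.14].

### API

Orientations are given as a unit quaternion [x, y, z, w].
In Python, from bench import readout, snapshot, ticket, masks_of, manip gives the robot as it stands. The module is installed in compiled form; this text tells all that it offers.
- The arm moves only by the tool carry_out, never from a script. Its argument "motion" is a list of rows, each a list of 3 entries, a list of its own where there are three numbers: the turn, a rotation vector about the tool's x, y, z in rad, then the shift along the tool's x, y, z in m, then the opening, from 0 (shut) to 1 (fully open). A call has 1 to 20 rows; each row shifts and turns the commanded pose from where the row before left it, along the tool's axes as they then stand; what a row does not reach is not made up. A row lasts 1/8 s, in which the tool goes at most 62.5 mm and 10.7 degrees, less where a joint would pass 70% of its speed; a pose out of reach is approached as far as the arm can. A call with a gripper value outside its range is refused whole. The fingers move at their own pace and stop on an object; "newtons" is the grip in N (left out, the last holds). Time passes only in rows, so rows that do not move let the fingers close. It gives the time, the measured TCP pose, the force, the opening and the grip force at its end, in the units of the state.
- readout.get_obs(): the state, without advancing time (a new reading comes with each control period).
- snapshot(name): name is "scene" or "top" or "wrist"; returns a dict with "pixels" (400x640x3 uint8, red, green, blue), "camera_matrix" (3x3 intrinsics, pixels), "cam_to_world" (4x4, takes a point from camera to world coordinates). Camera axes: x right, y down, z forward; pixel columns grow to the right and rows downward; lengths in m; the calibration is good to about 2 mm. A picture is of the moment at which its call begins. There is no depth.
- ticket.finish_job(): hands the job in; it is judged then, once.
Trained networks look in the newest picture that a camera, given by its name, has taken for a name from the list of things; names that differ only in an ending like _2 or _b are one class to them, and where a whole thing is asked for, a point or a joint stands for the part that bears it (a point fixed in the world has none). Each returns a list of dicts, best first, with "score" (0 to 1); they miss things now and then, are a little off and sometimes report something else, mostly with a low value. They report only what shows in the picture. A call takes as long as a camera call.
- masks_of(label, camera): "pixels" (400x640 bool, what is visible of it) and "extent" ([left, top, right, bottom] in pixels, round what is visible of it).
The state is a dict: "clock": time; "joint_positions": joint angles; "qvel": joint speeds; "joint_torque": joint torques, N m; "ee_pos": TCP position; "ee_rot": TCP orientation; "force": force on the tool from outside, world axes, zero at the start; "torque": the same for the moment, N m; "opening": finger opening in m; "grip_force": force on a finger pad.
Only numpy, scipy, OpenCV 4.12 (cv2) and the standard library are available. Lean on these libraries where they do the work, as an engineer would, in place of code of your own. Each camera call takes 0.05 s, during which the arm holds its last target. There are 200 camera calls.

## Working session

There is one attempt and no reset: what is moved stays moved. The work goes in short steps, Python scripts to look and compute and a tool call to move; the robot and the scene stay as the last step left them, time stands still between calls to the robot, and variables do not carry over. Pictures are saved under pics/ and viewed, at most 10 in all, crops included, and the job is handed in when it is done.

Besides the shell and the picture viewer there is one more tool, called after "Call:" as name(argument=value, ...) on one line, values as JSON. carry_out: Moves the arm, as the interface text tells. Its arguments: {"type":"object","properties":{"motion":{"type":"array"},"newtons":{"type":"number"}},"required":["motion"]}

```bash
mkdir -p pics; cat > h.py <<'E'
import numpy as np, cv2
from bench import readout, snapshot, ticket, masks_of, manip
def ray(s,u,v,z):
    K=s["camera_matrix"];T=s["cam_to_world"]
    d=T[:3,:3]@np.linalg.inv(K)@np.array([u,v,1.]);o=T[:3,3]
    return o+d*(z-o[2])/d[2]
def save(s,n): cv2.imwrite(f"pics/{n}.png",s["pixels"][:,:,::-1])
E
python3 - <<'E'
from h import *
for c in("top","scene"):
    s=snapshot(c);save(s,c+"0");print(c,s["cam_to_world"][:3,3].round(3))
    for l,z in(("stop_top",.09),("stop_station",.058),("reset_top",.072),("reset_box",.05)):
        for m in masks_of(l,c)[:2]:
            y,x=np.nonzero(m["pixels"]);print(l,round(m["score"],2),m["extent"],x.mean().round(1),y.mean().round(1),ray(s,x.mean(),y.mean(),z).round(4))
o=readout.get_obs();print(o["clock"],o["ee_pos"],o["ee_rot"],o["opening"],manip.grip_point_offset)
E
```

```text
top [0.432 0.021 1.345]
stop_top 0.73 [398.2, 239.2, 428.6, 277.3] 411.8 257.3 [ 0.3054 -0.3102  0.09  ]
stop_top 0.62 [349.3, 198.9, 374.4, 217.3] 359.1 205.2 [ 0.4742 -0.1439  0.09  ]
stop_station 0.8 [338.3, 186.0, 377.7, 223.6] 357.2 205.5 [ 0.4744 -0.1418  0.058 ]
reset_box 0.57 [237.9, 166.4, 268.7, 196.5] 252.7 180.3 [0.562  0.2035 0.05  ]
scene [1.045 0.398 1.015]
stop_top 0.76 [269.4, 137.3, 289.3, 158.3] 280.0 147.5 [ 0.4728 -0.146   0.09  ]
stop_top 0.42 [277.4, 226.5, 297.0, 253.4] 285.8 238.2 [0.6727 0.027  0.09  ]
stop_station 0.97 [255.0, 133.0, 312.2, 193.8] 281.2 162.3 [ 0.4904 -0.1318  0.058 ]
stop_station 0.24 [269.2, 134.1, 291.4, 158.4] 279.6 147.5 [ 0.4536 -0.1658  0.058 ]
reset_box 0.95 [358.1, 234.7, 398.3, 277.4] 377.5 256.1 [0.5746 0.2095 0.05  ]
0.5 [ 0.1496822  -0.60676391  0.22251175] [ 9.92700331e-01  1.20607015e-01  6.14787749e-06 -3.57938504e-05] 0.08700516167290784 0.0187
```

View pics/top0.png

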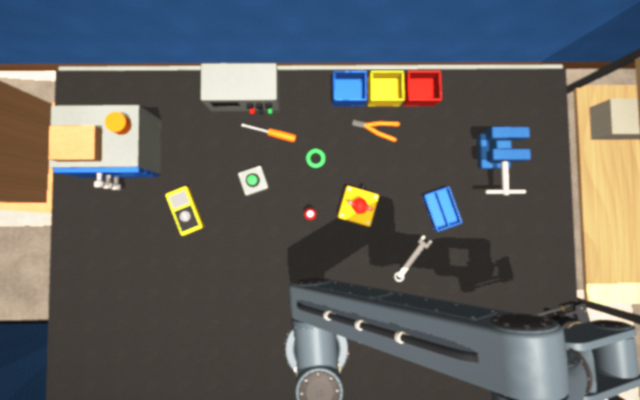

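View pics/scene0.png

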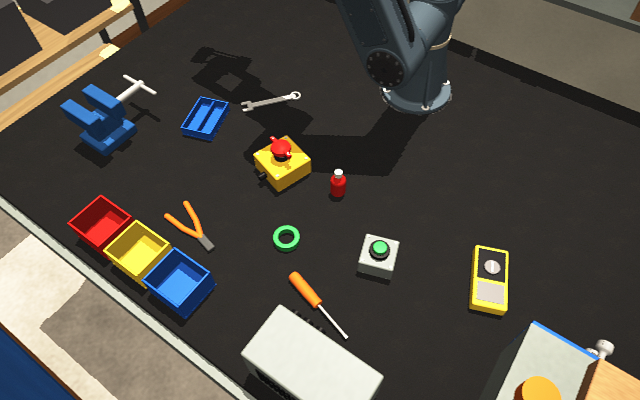

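The top view shows the station at about (358,205) with its red head, the grey reset box at (253,181) on the left, and the glue at (310,213). In the scene view they are at (281,150), (378,256) and (338,184). I'll move over the station with the fingers shut, then refine with the wrist camera.

Call:
carry_out(motion=[[[0,0,0],[0.031,-0.0325,-0.0065],0],[[0,0,0],[0.031,-0.0325,-0.0065],0],[[0,0,0],[0.031,-0.0325,-0.0065],0],[[0,0,0],[0.031,-0.0325,-0.0065],0],[[0,0,0],[0.031,-0.0325,-0.0065],0],[[0,0,0],[0.031,-0.0325,-0.0065],0],[[0,0,0],[0.031,-0.0325,-0.0065],0],[[0,0,0],[0.031,-0.0325,-0.0065],0],[[0,0,0],[0.031,-0.0325,-0.0065],0],[[0,0,0],[0.031,-0.0325,-0.0065],0],[[0,0,0],[0.031,-0.0325,-0.0065],0],[[0,0,0],[0.031,-0.0325,-0.0065],0],[[0,0,0],[0,0,0],0]])

```text
clock: 2.12
ee_pos: [0.4185, -0.1369, 0.3012]
ee_rot: [0.992, 0.123, 0.001, 0.0]
force: [-0.7, 0.4, 0.5]
opening: 0.0005
grip_force: 0.0
```

```bash
python3 - <<'E'
from h import *
s=snapshot("wrist");save(s,"w1");print(s["cam_to_world"].round(3),s["camera_matrix"].round(1))
for l,z in(("stop_top",.09),("stop_station",.058)):
    for m in masks_of(l,"wrist")[:2]:
        y,x=np.nonzero(m["pixels"]);print(l,round(m["score"],2),m["extent"],ray(s,x.mean(),y.mean(),z).round(4))
o=readout.get_obs();print(o["clock"],o["ee_pos"],o["ee_rot"],o["force"],o["opening"])
E
```

```text
[[ 0.245 -0.927 -0.283  0.497]
 [-0.969 -0.234 -0.072 -0.118]
 [ 0.001  0.292 -0.956  0.464]
 [ 0.     0.     0.     1.   ]] [[325.    0.  320.5]
 [  0.  325.  203.3]
 [  0.    0.    1. ]]
stop_top 0.92 [306.6, 105.1, 374.4, 155.2] [ 0.4748 -0.144   0.09  ]
stop_station 0.88 [276.8, 62.3, 399.0, 186.0] [ 0.4788 -0.1433  0.058 ]
2.275 [ 0.41711499 -0.13951125  0.30046361] [ 9.92698787e-01  1.20619284e-01 -2.47679852e-04  2.11687050e-04] [-0.60477878  0.69386679 -0.2850675 ] 0.0006186651499324519
```

View pics/w1.png

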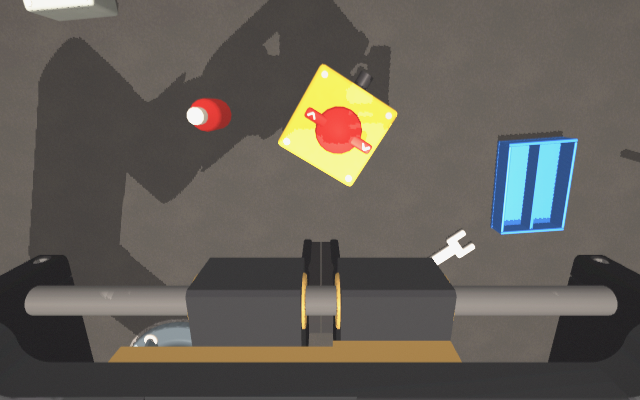

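The wrist view shows the yellow box with corners near (322,65), (397,113), (349,186) and (278,143). The ears end near (307,112) and (370,150). Next I fit the pose from these.

```bash
python3 - <<'E'
from h import *
s=snapshot("wrist");p=s["pixels"]
hsv=cv2.cvtColor(p,cv2.COLOR_RGB2HSV)
roi=np.zeros(p.shape[:2],bool);roi[55:195,265:410]=1
H,S,V=[hsv[...,i].astype(int) for i in range(3)]
red=roi&((H<8)|(H>172))&(S>120)&(V>80)
allm=roi&(S>110)&(V>80)
c=max(cv2.findContours(allm.astype(np.uint8),0,2)[0],key=cv2.contourArea)[:,0]
P=np.array([ray(s,u,v,.058)[:2] for u,v in c],np.float32)
r=cv2.minAreaRect(P);print("box",r)
y,x=np.nonzero(red)
R=np.array([ray(s,u,v,.095)[:2] for u,v in zip(x,y)],np.float32)
# ears: pixels farther than 29mm from centre
ctr=np.array(r[0])
for it in range(3):
    d=np.linalg.norm(R-ctr,axis=1);E=R[(d>30)&(d<50)]
    a=E[E[:,1]>ctr[1]];b=E[E[:,1]<ctr[1]];print(len(a),len(b),a.mean(0),b.mean(0))
    ctr=(a.mean(0)+b.mean(0))/2;v=a.mean(0)-b.mean(0);print(ctr,"yaw",np.arctan2(-v[0],v[1]),np.linalg.norm(v))
h=snapshot("scene"),snapshot("top")
for k,c in zip(h,("scene","top")):
    q=cv2.cvtColor(k["pixels"],cv2.COLOR_RGB2HSV).astype(int)
    m=masks_of("reset_box",c)[0];e=np.array(m["extent"]).astype(int)
    g=(abs(q[...,0]-65)<18)&(q[...,1]>110)&(q[...,2]>70)
    z=np.zeros_like(g);z[e[1]-3:e[3]+3,e[0]-3:e[2]+3]=1
    yy,xx=np.nonzero(g&z);print(c,len(xx),ray(k,xx.mean(),yy.mean(),.07))
E
```

```text
box ((0.4748900830745697, -0.14380022883415222), (0.10931482166051865, 0.1095862090587616), 73.11329650878906)
0 0 [nan nan] [nan nan]
[nan nan] yaw nan nan
0 0 [nan nan] [nan nan]
[nan nan] yaw nan nan
0 0 [nan nan] [nan nan]
[nan nan] yaw nan nan
scene 134 [0.56186808 0.20496958 0.07      ]
top 83 [0.56280803 0.20394393 0.07      ]<stdin>:17: RuntimeWarning: Mean of empty slice.
  ret = um.true_divide(
<stdin>:18: RuntimeWarning: Mean of empty slice.
```

Call:
carry_out(motion=[[[0,0,0.134],[0,0,0],0],[[0,0,0.134],[0,0,0],0],[[0,0,0.134],[0,0,0],0],[[0,0,0.135],[0,0,0],0],[[0,0,0],[0.0113,-0.0025,0.034],0],[[0,0,0],[0.0113,-0.0025,0.034],0],[[0,0,0],[0.0113,-0.0025,0.034],0],[[0,0,0],[0.0113,-0.0025,0.034],0],[[0,0,0],[0.0113,-0.0025,0.034],0],[[0,0,0],[0,0,0],0],[[0,0,0],[0,0,0],0]])

```text
clock: 3.9
ee_pos: [0.4751, -0.144, 0.1312]
ee_rot: [0.989, -0.147, 0.0, 0.0]
force: [0.9, 0.6, 0.5]
opening: 0.0006
grip_force: 0.0
```

```bash
cat >> h.py <<'E'
def rel(t,o=None):
    from scipy.spatial.transform import Rotation as R
    o=o or readout.get_obs();r=R.from_quat(o["ee_rot"]);M=r.as_matrix()
    print(o["clock"],o["ee_pos"].round(4),"yaw",np.arctan2(M[1,0],M[0,0]).round(4),"zaxis",M[:,2].round(4),"F",np.round(o["force"],2))
    print("tool shift",(M.T@(np.array(t)-o["ee_pos"])).round(4))
E
python3 - <<'E'
from h import *
rel((.4749,-.1438,.105))
s=snapshot("wrist");save(s,"w2")
c=np.array([.4749,-.1438]);a=-.295
K,T=s["camera_matrix"],s["cam_to_world"]
def pr(p):
    q=K@(T[:3,:3].T@(np.array(p)-T[:3,3]));return (q[:2]/q[2]).round(1)
hx=np.array([np.cos(a),np.sin(a)]);hy=np.array([-hx[1],hx[0]])
for n,d,z in(("crown",0,.104),("ear+",.042,.1),("ear-",-.042,.1)):print(n,pr([*(c+hy*d),z]))
E
```

```text
3.9 [ 0.4751 -0.144   0.1312] yaw -0.2958 zaxis [ 2.e-04 -2.e-04 -1.e+00] F [0.89 0.64 0.52]
tool shift [-0.0003 -0.0001  0.0262]
crown [318.7 238.8]
ear+ [253.5 236.3]
ear- [384.  236.4]
```

View pics/w2.png

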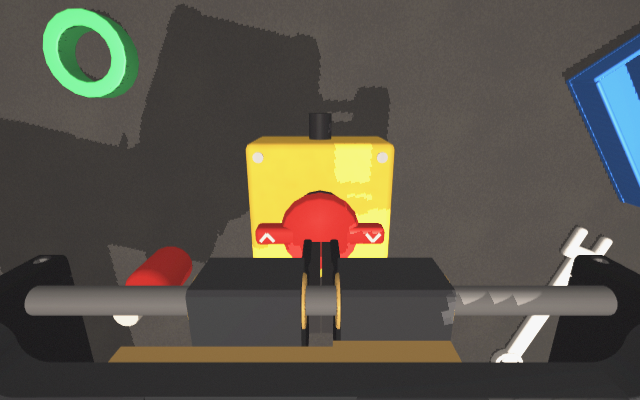

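The wrist view shows the ears at (256,234) and (384,234), as predicted, with the fingertips over the crown. Pressing slowly.

Call:
carry_out(motion=[[[0,0,0],[0,0,0.012],0],[[0,0,0],[0,0,0.012],0],[[0,0,0],[0,0,0.002],0],[[0,0,0],[0,0,0.002],0],[[0,0,0],[0,0,0.002],0],[[0,0,0],[0,0,0.002],0],[[0,0,0],[0,0,0.002],0],[[0,0,0],[0,0,0.002],0],[[0,0,0],[0,0,0.002],0],[[0,0,0],[0,0,0.001],0],[[0,0,0],[0,0,0.001],0],[[0,0,0],[0,0,0],0]])

```text
clock: 5.45
ee_pos: [0.4746, -0.1433, 0.0913]
ee_rot: [0.989, -0.147, -0.001, -0.0]
force: [-4.1, 1.7, 11.7]
opening: 0.0003
grip_force: 6.0
```

Call:
carry_out(motion=[[[0,0,0],[0,0,-0.01],0],[[0,0,0],[0,0,-0.015],0],[[0,0,0],[-0.007,-0.014,-0.005],0],[[0,0,0],[-0.008,-0.015,0],0],[[0,0,0],[-0.008,-0.014,0],0],[[0,0,0],[0,0,0],0],[[0,0,0],[0,0,0],0]])

```text
clock: 6.32
ee_pos: [0.4659, -0.0956, 0.1204]
ee_rot: [0.989, -0.147, 0.0, 0.0]
force: [-0.7, -0.3, 0.5]
opening: 0.0003
grip_force: 0.0
```

```bash
python3 - <<'E'
from h import *
a=-.295;c=np.array([.4749,-.1438]);hx=np.array([np.cos(a),np.sin(a)]);hy=np.array([-hx[1],hx[0]])
rel([*(c-.023*hx+.043*hy),.078])
s=snapshot("wrist");save(s,"w3")
K,T=s["camera_matrix"],s["cam_to_world"]
for dz in(0,.01):
  for n,d,z in(("ear+",.042,.1),("ear-",-.042,.1),("crown",0,.104)):
    q=K@(T[:3,:3].T@(np.array([*(c+hy*d),z-dz])-T[:3,3]));print(dz,n,(q[:2]/q[2]).round(1))
E
```

```text
6.325 [ 0.4659 -0.0956  0.1204] yaw -0.2945 zaxis [ 2.e-04 -2.e-04 -1.e+00] F [-0.65 -0.28  0.47]
tool shift [-0.0004  0.0005  0.0424]
0 ear+ [321.4 207.6]
0 ear- [463.6 207.9]
0 crown [393.9 209.9]
0.01 ear+ [321.4 202.7]
0.01 ear- [456.8 202.9]
0.01 crown [390.4 204.7]
```

View pics/w3.png

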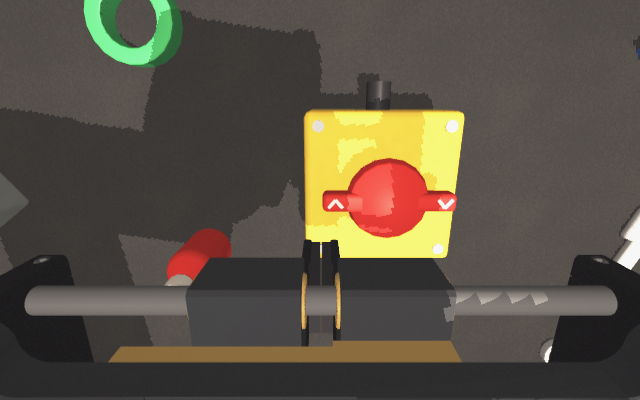

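The right ear ends at (456,202), which matches the prediction for 10 mm pressed in, so the head is latched. The fingertips stand in front of the left ear. Next: lower and touch the ear.

Call:
carry_out(motion=[[[0,0,0],[0,0,0.014],0],[[0,0,0],[0,0,0.014],0],[[0,0,0],[0,0,0.014],0],[[0,0,0],[0.002,0,0],0],[[0,0,0],[0.002,0,0],0],[[0,0,0],[0.002,0,0],0],[[0,0,0],[0.002,0,0],0],[[0,0,0.1],[0.0044,-0.0015,0],0],[[0,0,0.1],[0.0044,-0.0015,0],0],[[0,0,0],[0,0,0],0]])

```text
clock: 7.62
ee_pos: [0.4829, -0.0983, 0.0787]
ee_rot: [0.97, -0.244, 0.0, 0.0]
force: [-1.0, 1.3, -1.4]
opening: 0.0004
grip_force: 0.3
```

```bash
python3 - <<'E'
from h import *
a=-.295;c=np.array([.4749,-.1438])
rel([*c,.078])
s=snapshot("wrist");save(s,"w4")
E
```

```text
7.625 [ 0.4829 -0.0983  0.0787] yaw -0.4939 zaxis [ 7.e-04 -3.e-04 -1.e+00] F [-1.    1.29 -1.36]
tool shift [0.0145 0.0439 0.0007]
```

View pics/w4.png

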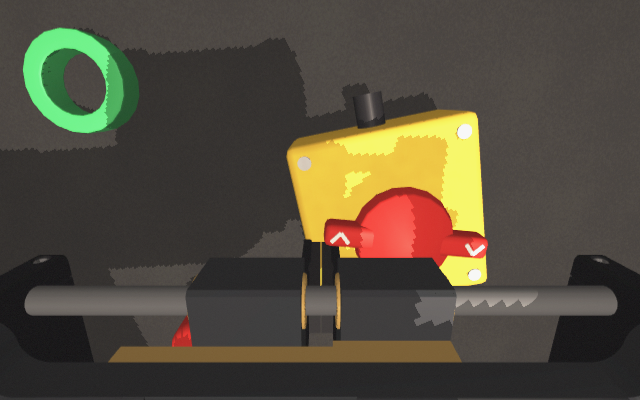

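The ear is in contact, with its end at (325,233), and the head is turned about 0.1 rad. Continuing the arc.

Call:
carry_out(motion=[[[0,0,0.1],[0.0048,-0.001,0],0],[[0,0,0.1],[0.0048,-0.001,0],0],[[0,0,0.1],[0.0048,-0.001,0],0],[[0,0,0.1],[0.0048,-0.001,0],0],[[0,0,0.1],[0.0046,-0.001,0],0],[[0,0,0],[0,0,0],0],[[0,0,0],[0,0,0],0]])

```text
clock: 8.55
ee_pos: [0.5038, -0.109, 0.0786]
ee_rot: [0.879, -0.477, -0.0, -0.0]
force: [-0.7, 3.5, 0.6]
opening: 0.0004
grip_force: 1.4
```

```bash
python3 - <<'E'
from h import *
rel([.4749,-.1438,.078])
s=snapshot("wrist");save(s,"w5")
E
```

```text
8.55 [ 0.5038 -0.109   0.0786] yaw -0.9934 zaxis [ 3.e-04  6.e-04 -1.e+00] F [-0.69  3.5   0.63]
tool shift [0.0134 0.0433 0.0006]
```

View pics/w5.png

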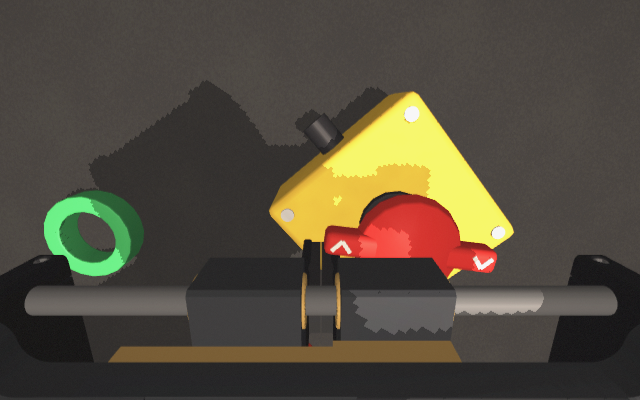

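The head has popped up: the black collar shows beneath it at (395,200) and the head looks larger. I'll back away, rise and turn the tool back.

Call:
carry_out(motion=[[[0,0,0],[-0.004,0,0],0],[[0,0,0],[-0.004,0,0],0],[[0,0,0],[-0.006,0,0],0],[[0,0,0],[-0.008,0,0],0],[[0,0,0],[-0.009,0,0],0],[[0,0,0],[-0.009,0,0],0],[[0,0,0],[0,0,-0.025],0],[[0,0,0],[0,0,-0.04],0],[[0,0,-0.16],[0,0,-0.03],0],[[0,0,-0.16],[0,0,-0.03],0],[[0,0,-0.16],[0,0,-0.03],0],[[0,0,-0.16],[0,0,-0.02],0],[[0,0,-0.16],[0,0,0],0],[[0,0,-0.16],[0,0,0],0],[[0,0,0],[0,0,0],0]])

```text
clock: 10.48
ee_pos: [0.482, -0.0756, 0.2536]
ee_rot: [1.0, -0.018, 0.0, 0.0]
force: [-0.1, 0.2, 0.6]
opening: 0.0004
grip_force: 0.0
```

```bash
python3 - <<'E'
from h import *
rel([.50,.2045,.25])
s=snapshot("wrist");save(s,"w6")
a=-.295;c=np.array([.4749,-.1438]);hx=np.array([np.cos(a),np.sin(a)]);hy=np.array([-hx[1],hx[0]])
K,T=s["camera_matrix"],s["cam_to_world"]
for dz in(0,.01):
  for n,d,z in(("ear+",.042,.1),("ear-",-.042,.1),("crown",0,.104)):
    q=K@(T[:3,:3].T@(np.array([*(c+hy*d),z-dz])-T[:3,3]));print(dz,n,(q[:2]/q[2]).round(1))
E
```

```text
10.475 [ 0.482  -0.0756  0.2536] yaw -0.0368 zaxis [ 5.e-04 -2.e-04 -1.e+00] F [-0.06  0.25  0.56]
tool shift [ 0.0077 -0.2806  0.0036]
0 ear+ [347.4 182.3]
0 ear- [426.7 203. ]
0 crown [388.2 193.8]
0.01 ear+ [346.6 180.1]
0.01 ear- [423.7 200.2]
0.01 crown [386.2 191.2]
```

View pics/w6.png

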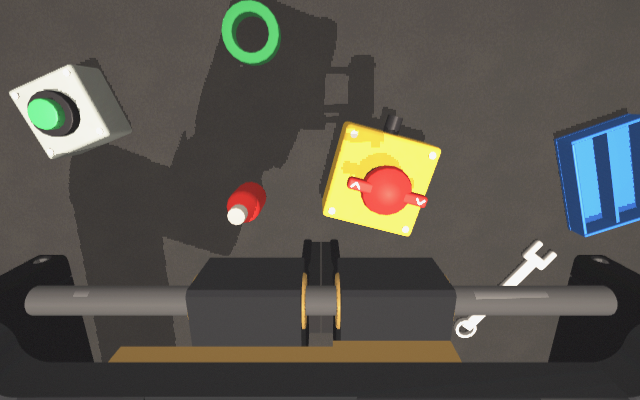

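The head is back out and untwisted, with its right ear at (427,203), which matches the fully-out prediction. Now to the reset box, whose green top shows at (46,113).

Call:
carry_out(motion=[[[0,0,0],[0.001,-0.04,0],0],[[0,0,0],[0.001,-0.04,0],0],[[0,0,0],[0.001,-0.04,0],0],[[0,0,0],[0.001,-0.04,0],0],[[0,0,0],[0.001,-0.04,0],0],[[0,0,0],[0.001,-0.04,0],0],[[0,0,0],[0.001,-0.04,0],0],[[0,0,0],[0,0,0],0],[[0,0,0],[0,0,0],0]])

```text
clock: 11.65
ee_pos: [0.4987, 0.2034, 0.2533]
ee_rot: [1.0, -0.018, -0.0, 0.0]
force: [-0.2, 0.4, -0.2]
opening: 0.0004
grip_force: 0.0
```

```bash
python3 - <<'E'
from h import *
s=snapshot("wrist");save(s,"w7")
q=cv2.cvtColor(s["pixels"],cv2.COLOR_RGB2HSV).astype(int)
g=((abs(q[...,0]-65)<18)&(q[...,1]>110)&(q[...,2]>70)).astype(np.uint8)
n,_,st,ce=cv2.connectedComponentsWithStats(g)
for i in range(1,n):
    if st[i,4]>100: print(st[i],ce[i],ray(s,*ce[i],.071))
rel([.5623,.2045,.085])
E
```

```text
[ 468    6   65   65 1982] [502.91675076  35.68617558] [0.63556294 0.02269632 0.071     ]
[301 105  30  31 740] [315.48108108 119.89054054] [0.56370022 0.20517766 0.071     ]
11.7 [0.4987 0.203  0.2533] yaw -0.0366 zaxis [-6.e-04 -6.e-04 -1.e+00] F [-0.25 -0.16  1.04]
tool shift [ 0.0636 -0.004   0.1683]
```

Call:
carry_out(motion=[[[0,0,0],[0.013,-0.001,0.034],0],[[0,0,0],[0.013,-0.001,0.034],0],[[0,0,0],[0.013,-0.001,0.034],0],[[0,0,0],[0.013,-0.001,0.034],0],[[0,0,0],[0.0125,-0.0005,0.03],0],[[0,0,0],[0,0,0.006],0],[[0,0,0],[0,0,0.003],0],[[0,0,0],[0,0,0.002],0],[[0,0,0],[0,0,0.002],0],[[0,0,0],[0,0,0.002],0],[[0,0,0],[0,0,0.002],0],[[0,0,0],[0,0,0],0]])

```text
clock: 13.2
ee_pos: [0.5638, 0.2061, 0.0709]
ee_rot: [1.0, -0.018, 0.0, -0.0]
force: [-0.8, 0.5, 3.8]
opening: -0.0
grip_force: 1.4
```

Call:
carry_out(motion=[[[0,0,0],[0,0,0.002],0],[[0,0,0],[0,0,0.002],0],[[0,0,0],[0,0,0.001],0],[[0,0,0],[0,0,0.001],0],[[0,0,0],[0,0,0],0]])

```text
clock: 13.82
ee_pos: [0.5638, 0.2061, 0.0663]
ee_rot: [1.0, -0.018, 0.0, -0.0]
force: [-3.1, 0.0, 13.7]
opening: 0.0005
grip_force: 6.8
```

Call:
carry_out(motion=[[[0,0,0],[0,0,0.001],0],[[0,0,0],[0,0,0],0],[[0,0,0],[0,0,0],0]])

```text
clock: 14.2
ee_pos: [0.5639, 0.2061, 0.0662]
ee_rot: [1.0, -0.018, 0.001, -0.0]
force: [-4.2, -0.7, 20.0]
opening: 0.0004
grip_force: 9.4
```

At the hard stop: force rises without further travel. Releasing.

Call:
carry_out(motion=[[[0,0,0],[0,0,-0.004],0],[[0,0,0],[0,0,-0.008],0],[[0,0,0],[0,0,-0.02],0],[[0,0,0],[-0.012,0,-0.03],0],[[0,0,0],[-0.013,0,-0.03],0],[[0,0,0],[-0.013,0,-0.03],0],[[0,0,0],[-0.013,0,-0.03],0],[[0,0,0],[-0.013,0,-0.03],0],[[0,0,0],[0,0,0],0],[[0,0,0],[0,0,0],0]])

```text
clock: 15.45
ee_pos: [0.4994, 0.208, 0.2446]
ee_rot: [1.0, -0.018, -0.001, 0.0]
force: [-0.3, -0.2, 0.2]
opening: 0.0003
grip_force: 0.0
```

```bash
python3 - <<'E'
from h import *
s=snapshot("wrist");t=snapshot("scene")
cv2.imwrite("pics/end.png",np.hstack([cv2.resize(s["pixels"][20:260,200:440],(390,390)),cv2.resize(t["pixels"][100:300,220:420],(390,390))])[:,:,::-1])
rel([.5638,.206,.07])
E
```

```text
15.55 [0.4993 0.2079 0.244 ] yaw -0.0354 zaxis [-2.6e-03 -6.0e-04 -1.0e+00] F [ 0.34 -0.49 -0.31]
tool shift [ 0.065  -0.0005  0.1738]
```

View pics/end.png

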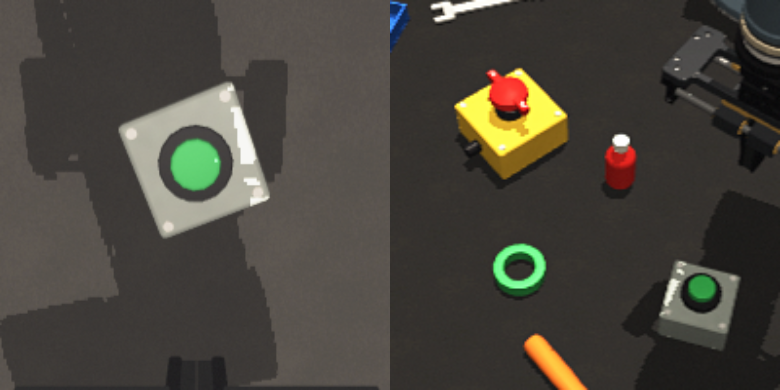

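The composite shows the red head up with its collar visible (510,100), the green button back out (195,165 and 702,288), and the glue and tape standing undisturbed. Handing in.

```bash
python3 -c "
from h import *
print(ticket.finish_job())"
```

```text
the job is handed in; nothing more can be done
None
```

The emergency stop was latched, twisted free and popped back up, then the green reset was pressed fully in and came back out; no loose items were touched, and the job was handed in at about 15.6 s.

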